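Test the slip syringes, hang the good one to drip, soak the stuck one

TASK

Two rinsed slip-trailing syringes stand in the wooden block: first push each plunger down through its stroke to find out which one runs freely all the way home and which one sticks part-way. Then push the swivel hook of the drying stand round until it points over the middle of its drip tray, and hang the free-running syringe on it by its handle, nozzle down, plunger still in. Lower the sticking syringe nozzle first to the bottom of the tall stoneware crock, leave it standing in there, and leave everything else on the bench where it is.

Things in the scene. Friction and masses are not known exactly. Their poses are not given: they have to be found in the camera images.
- syringe_a: One of two alike slip syringes, 0.13 kg: clear barrel 33 mm across, brass nozzle below, steel finger bar 26 x 60 (along its y) x 5 mm on top, upper face at z = 127 mm; plunger with loop handle above. Origin: nozzle mouth, z up the axis. Starts upright in a hole of the block, origin 10 mm above the bench. One of the two sticks, in either hole: find out which by pushing.
- syringe_b: The other syringe, same make and size as syringe_a.
- plunger_a (a joint): Travel of syringe_a's plunger, m: 0 fully out (starts at 0 to 0.005), grows as pressed down. A free plunger takes 4 to 5 N and goes 40 mm, when the loop is 2 mm above the finger bar. A sticking one moves as easily at first, then jams solid at 15 mm. It stays where left: its friction (4 N) carries the syringe's weight when lifted by the handle.
- plunger_b (a joint): Travel of syringe_b's plunger, read in the same way as plunger_a.
- handle_a (a point): Centre of syringe_a's loop handle; moves with the plunger, axes as the syringe's. Flat upright rectangular loop of 6 mm round bar in the syringe's y-z plane: 44 mm wide (y), 52 mm high outside, opening 32 x 40 mm; its top is 26 mm, the underside of its top bar 20 mm above this point. The point is 195 mm above the nozzle mouth with the plunger out, 155 mm when home.
- handle_b (a point): The same point on syringe_b.
- block: Fixed stand block of pale wood, 170 (its x) x 66 x 60 mm high, with two round holes 37 mm wide and 50 mm deep at x = -50 and +50 mm, in which the syringes stand loosely. Origin: centre of its underside.
- stand: Fixed drying stand: grey base plate 130 mm wide, 10 mm thick, from 152 mm in front (-x) to 62 mm behind the post; steel post 14 mm across with a black ball on top (z = 293 mm); brass swivel hook on the post, aluminium drip tray on the base. Origin: foot of the post's axis, on the bench; its -x points from the post to the middle of the drip tray.
- tray (a point): Middle of the round drip tray's floor: tray 100 mm across, rim 24 mm above the bench, centre 75 mm from the post's axis along the stand's -x.
- hook (a joint): Turn of the swivel hook about the post, rad, counter-clockwise from above: at 0, and again at 6.283, it points along the stand's -x, straight over the middle of the drip tray; at 3.14 away from it. Starts anywhere from 1.15 to 5.13. Turns either way; stiff (about 2 N at 45 mm from the post); stays where left.
- hook_seat (a point): Seat of the hook: top of the rod at its dip, 75 mm from the post's axis, 245 mm above the bench; turns with the hook. 6 mm brass rod on a 26 mm dark boss (z 242 to 264): level arm, centre at z = 254 mm, from the boss out to 52 mm from the post's axis, dip to 242 (centre) at 75 mm, then up to the round tip 94 mm out, its top at 261 mm.
- crock: Fixed tall white stoneware crock, 130 mm high, 100 mm across at the rim, inside 84 to 90 mm across (70 mm at the very bottom), floor 8 mm above the bench. Origin: centre of its underside. A syringe put in leans against the rim.
- bowl: Bystander: small blue bowl, 84 mm across, 40 mm high. Origin: centre of its underside.
- bottle: Bystander: clear bottle with a yellow cap, 48 mm across, 115 mm high. Origin: centre of its underside.
- brush_pot: Bystander: white pot 72 mm across and 90 mm high with brushes in it, up to about 0.22 m high. Origin: centre of its underside.
- pumpkin: Bystander: ribbed pale ceramic pumpkin, 96 mm across, 100 mm high. Origin: centre of its underside.
- gourd: Bystander: terracotta gourd, 80 mm across, 120 mm high. Origin: centre of its underside.
- rib: Bystander: flat wooden shaping rib 45 x 145 x 6 mm. Origin: centre of its underside.
- brush: Bystander: bamboo brush lying flat, 0.22 m long, 12 mm thick. Origin: near its middle, at bench level.

How it is judged:
On the way, in this order (a step that is already met when the one before it is completed fails the run):
1. both plungers have been pushed as far as they go: the free one home (past 36 mm), the sticking one to where it jams (past 12 mm) (value of joint plunger_a above 0.036 m and value of joint plunger_b above 0.012 m), for 0.1 s.
2. the hook has been turned over the drip tray (within 0.35 rad) before the syringe is brought to it ((value of joint hook between -0.35 and 0.35 rad or value of joint hook between 5.9332 and 6.6332 rad) and distance between handle_a and hook_seat above 0.08 m), for 0.2 s.
At the end, for the whole second after the job is handed in: Hook over the tray (0.35 rad); free syringe hung by its loop on the seat (centres within 32 mm), upright (0.3 rad), nozzle over the tray (45 mm) and over 45 mm high, plunger in past 30 mm; sticking one in the crock, nozzle down (below 30 mm, 45 mm off axis at most, lean under 0.7 rad); both at rest ((value of joint hook between -0.35 and 0.35 rad or value of joint hook between 5.9332 and 6.6332 rad) and distance between handle_a and hook_seat below 0.032 m and z of handle_a in the frame of hook_seat below -0.012 m and contact force between syringe_a and stand above 0.4 N and angle between syringe_a's own z axis and vertical below 0.3 rad and height (world z) of syringe_a above 0.045 m and horizontal distance between syringe_a and tray below 0.045 m and value of joint plunger_a above 0.03 m and horizontal distance between syringe_b and crock below 0.045 m and height (world z) of syringe_b below 0.03 m and angle between syringe_b's own z axis and vertical below 0.7 rad and linear speed of syringe_a below 0.05 m/s and linear speed of syringe_b below 0.03 m/s and velocity of joint hook between -0.1 and 0.1 rad/s); the robot touches nothing.
It fails at once if a bystander (bowl, bottle, brush pot, pumpkin, gourd, rib or brush) is moved by more than 30 mm (distance of any of bowl, bottle, brush_pot, pumpkin, gourd, rib, brush from where it was at the start of the episode above 0.03 m).
It fails at once if the sticking syringe is dropped into the crock from a height (faster than 1 m/s inside it) (horizontal distance between syringe_b and crock below 0.045 m and height (world z) of syringe_b below 0.1 m and linear speed of syringe_b above 1 m/s).
It also fails if it takes over 72 s, if anything falls off the work surface, if the arm or the gripper's body presses on something with over 40 N, if the wrist force passes 120 N, or if a joint passes its speed limit or range.

ROBOT

A 7-joint arm with a two-finger parallel gripper is mounted at the origin on the work surface. World frame = base frame: x ahead of the robot, y to its left, z up, the work surface at z = 0. Lengths are in m, angles in rad, forces in N, time in s.
With the tool pointing down it reaches from about 0.35 to 0.9 m from the base axis. Payload 7.2 kg.
Tool frame: the origin (TCP) lies at the very end of the fingers, on their centre line; the grasp point (between the pads) lies 19 mm behind it; z points along the fingers, y is the line along which they close (so a half turn about z gives the same grasp; the last joint's range is limited). The gripper opens to 85 mm and grips with 20 to 120 N. Pads are 22 mm wide; open, the fingers measure 114 mm over their backs; the gripper's body (76 mm by 85 mm) begins 54 mm behind the grasp point. The pads swing forward as they close: fully open they stand 13 mm farther back than shut.
Start: joints at [1.244, 0.411, -0.013, 1.596, 0.006, 1.134, -0.082], TCP at [0.16, -0.604, 0.231] pointing down, gripper open.
Joint ranges: [-2.95, 2.95], [-0.29, 1.99], [-1.47, 1.44], [0.14, 2.54], [-1.03, 4.17], [0.13, 1.85], [-2.86, 2.86]. Speed limits (rad/s): [2.39, 2.39, 3.01, 3.01, 3.14, 3.14, 3.14].

INTERFACE

Orientations are given as a 3x3 rotation matrix whose columns are the frame's x, y, z axes.
In Python, from cell import robot, imaging, close_job gives the robot as it stands (robot), with the cameras (imaging) and the job as plain functions.
- The arm moves only by the shell command python3 steer.py 'ROWS'. ROWS is rows parted by semicolons, their numbers by spaces, 1 to 5 of them, each of 5 numbers: dx, dy, dz in m, then a turn about the tool's z in rad, then the finger opening in m; each row shifts and turns the commanded pose from where the row before left it, along the tool's axes as they then stand; what a row does not reach is not made up. A row lasts 1/10 s, in which the tool goes at most 0.05 m and 0.15 rad, less where a joint would pass 70% of its speed; a pose out of reach is approached as far as the arm can. The fingers move at their own pace and stop on an object; the grip force is fixed at half the most. Time passes only in rows, so rows that do not move let the fingers close. It prints the time, the measured TCP pose, the force, the opening and the grip force at its end.
- robot.observe(): the state, without advancing time (a new reading comes with each control period).
- imaging.camera(name): name is "scene" or "top" or "wrist"; returns the picture (480x640x3 uint8, blue, green, red); there is no depth.
- imaging.camera_model(name): a dict with "fov_y" (degrees; the focal length in pixels is half the picture's height over the tangent of half this angle, whatever the lens; pixels are square), "cx", "cy" (the principal point, pixels), "R" (3x3) and "t" (3): a world point X has camera coordinates R X + t; the wrist camera has in their place "tool_from_camera" (4x4, takes a point from camera to tool coordinates, whose origin is the TCP and whose axes are the flange's). Camera axes: x right, y down, z forward; pixel columns grow to the right and rows downward; lengths in m; the calibration is good to about 2 mm. A picture is of the moment at which its call begins: read the wrist's pose just before it. camera_model takes no time and is no camera call.
- close_job(): hands the job in; it is judged then, once.
The state is a dict: "clock": time; "joint_positions": joint angles; "joint_velocities": joint speeds; "effort": joint torques, N m; "ee_pos": TCP position; "ee_rot": TCP orientation; "contact_force": force on the tool from outside, world axes, zero at the start; "ft_torque": the same for the moment, N m; "width": finger opening in m; "gripper_force": force on a finger pad.
Only numpy, scipy, OpenCV 4.12 (cv2) and the standard library are available. Lean on these libraries where they do the work, as an engineer would, in place of code of your own. Each camera call takes 0.05 s, during which the arm holds its last target. There are 200 camera calls.

## Working session

There is one attempt and no reset: what is moved stays moved. The work goes in short steps, Python scripts to look and compute and a shell command to move; the robot and the scene stay as the last step left them, time stands still between calls to the robot, and variables do not carry over. Pictures are saved under pics/ and viewed, at most 10 in all, crops included, and the job is handed in when it is done.

```bash
ls; mkdir -p pics
python3 - <<'E'
from cell import robot, imaging, close_job
import cv2,numpy as np
for n in("scene","top"):
    cv2.imwrite(f"pics/{n}0.png",imaging.camera(n)); m=imaging.camera_model(n); print(n,m)
print(imaging.camera_model("wrist"))
s=robot.observe();print(s["clock"],s["ee_pos"],s["ee_rot"],s["width"])
E
```

```text
cell.py
pics
steer.py
scene {'fov_y': 48.34155653247976, 'cx': 325.1681393819605, 'cy': 235.0289789310346, 'R': array([[-0.1330518 ,  0.99102346,  0.01302731],
       [ 0.82122174,  0.11759456, -0.55836043],
       [-0.55488023, -0.06359255, -0.82949619]]), 't': array([ 0.03650316, -0.37674635,  1.84906393])}
top {'fov_y': 57.676369244275286, 'cx': 314.1329794768423, 'cy': 239.41587879177337, 'R': array([[ 0.01522848, -0.99905198,  0.04078274],
       [-0.98090727, -0.02283577, -0.19313067],
       [ 0.19387888, -0.03706299, -0.98032511]]), 't': array([0.01766247, 0.6250524 , 0.91686568])}
{'fov_y': 58.193966675176874, 'cx': 312.60212940911475, 'cy': 244.9903617046312, 'tool_from_camera': array([[ 2.44961822e-04, -9.48704328e-01, -3.16164574e-01,
         8.13266276e-02],
       [ 9.99999787e-01,  4.12552843e-05,  6.50998625e-04,
         5.72806545e-04],
       [-6.04561753e-04, -3.16164666e-01,  9.48704136e-01,
        -1.43703940e-01],
       [ 0.00000000e+00,  0.00000000e+00,  0.00000000e+00,
         1.00000000e+00]])}
0.1 [ 0.15978772 -0.60377878  0.23053418] [[ 9.66692712e-01  2.55939362e-01 -4.93866343e-04]
 [ 2.55939806e-01 -9.66691759e-01  1.36307566e-03]
 [-1.28551810e-04 -1.44407536e-03 -9.99998949e-01]] 0.08537066476003784
```

View pics/scene0.png

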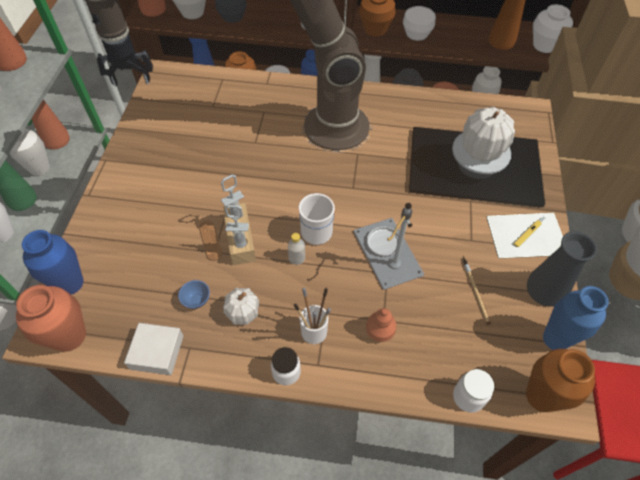

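View pics/top0.png

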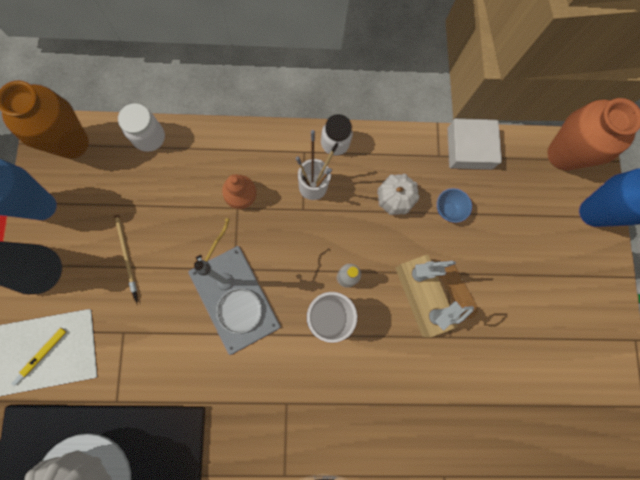

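Overview: block with two syringes at top-view (435,295), crock at (332,317), stand at (235,300) with the brass hook running to (228,222). I'll enlarge the crops.

```bash
cat > h.py <<'E'
import cv2,numpy as np
from cell import robot, imaging, close_job
def cam(n):
    m=imaging.camera_model(n);f=240/np.tan(np.radians(m["fov_y"]/2))
    return np.array([[f,0,m["cx"]],[0,f,m["cy"]],[0,0,1]]),m
def wcam(s):
    K,m=cam("wrist");T=np.eye(4);T[:3,:3]=s["ee_rot"];T[:3,3]=s["ee_pos"]
    C=np.linalg.inv(T@m["tool_from_camera"]);return K,C[:3,:3],C[:3,3]
def RT(n):
    K,m=cam(n);return K,np.array(m["R"]),np.array(m["t"])
def back(c,uv,z):
    K,R,t=c;d=R.T@np.linalg.inv(K)@[uv[0],uv[1],1];o=-R.T@t
    return (o+d*(z-o[2])/d[2])
def proj(c,X):
    K,R,t=c;p=K@(R@np.asarray(X)+t);return p[:2]/p[2]
def crop(im,x,y,w,h,s):
    c=cv2.resize(im[y:y+h,x:x+w],None,fx=s,fy=s,interpolation=cv2.INTER_CUBIC)
    for i in range(0,w,20):cv2.putText(c,str(x+i),(i*s,10),0,.35,(0,255,0));cv2.line(c,(i*s,12),(i*s,18),(0,255,0))
    for i in range(0,h,20):cv2.putText(c,str(y+i),(0,i*s+4),0,.35,(0,255,255))
    return c
E
python3 - <<'E'
from h import *
t=cv2.imread("pics/top0.png");s=cv2.imread("pics/scene0.png")
cv2.imwrite("pics/block.png",np.hstack([crop(t,388,245,100,110,4),crop(s,200,165,100,110,4)]))
cv2.imwrite("pics/stand.png",np.hstack([crop(t,180,210,100,145,4),crop(s,345,190,100,145,4)]))
for n,u in(("crock",(332,317)),):print(n,back(RT("top"),u,.13),back(RT("scene"),(317,205),.13))
E
```

```text
crock [ 0.45255154 -0.00611555  0.13      ] [ 0.44523046 -0.00179887  0.13      ]
```

View pics/block.png

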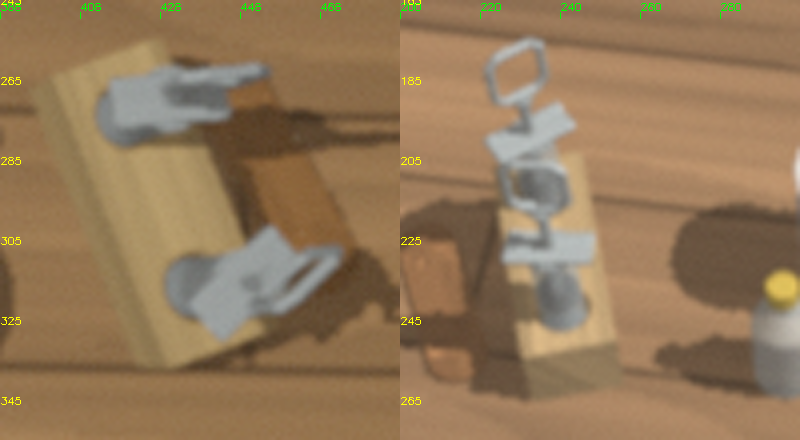

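View pics/stand.png

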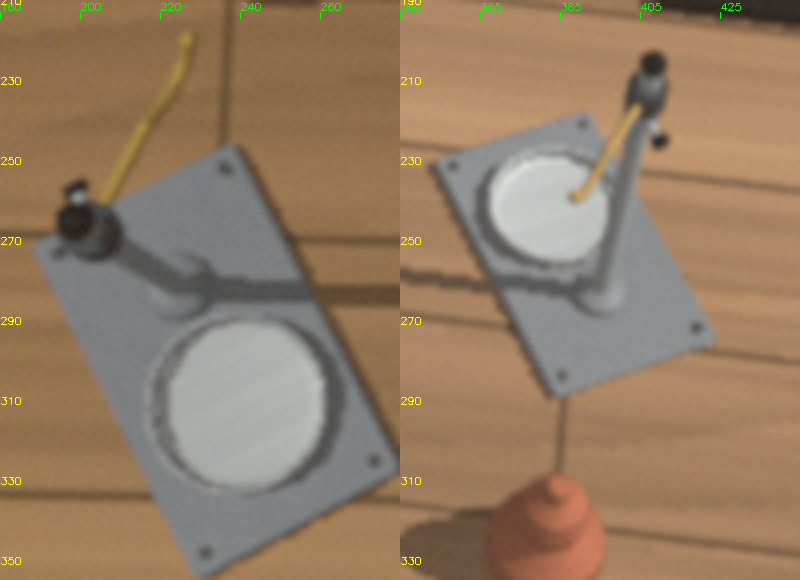

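Run:
```python
from h import *
T,S=RT("top"),RT("scene")
def tri(a,b):
    P=[c[0]@np.c_[c[1],c[2]] for c in(T,S)]
    X=cv2.triangulatePoints(P[0],P[1],np.array(a,float),np.array(b,float)).ravel();return X[:3]/X[3]
p=lambda x,y:(388+x/4,245+y/4);q=lambda x,y:(200+(x-400)/4,165+y/4)
a=lambda x,y:(180+x/4,210+y/4);b=lambda x,y:(345+(x-400)/4,190+y/4)
np.set_printoptions(precision=4,suppress=True)
print("near bar",tri(p(244,283),q(531,132)),back(T,p(244,283),.137),back(S,q(531,132),.137))
print("far bar",tri(p(170,98),q(548,248)),back(T,p(170,98),.137),back(S,q(548,248),.137))
d=lambda u,v,c,z:np.degrees(np.arctan2(*(back(c,v,z)-back(c,u,z))[1::-1]))
print("near dir",d(p(207,321),p(281,241),T,.137),d(q(492,150),q(568,114),S,.137))
print("far dir",d(p(112,100),p(227,100),T,.137),d(q(505,250),q(592,246),S,.137))
print("block corners top",[back(T,p(*c),.06)[:2] for c in((52,75),(155,40),(268,325),(165,368))])
print("tray",back(T,a(245,405),.022),back(S,b(550,207),.022))
print("foot",back(T,a(185,287),.01),back(S,b(600,293),.01))
print("ball",tri(a(75,222),b(652,64)))
print("tip",tri(a(187,38),b(575,197)),back(T,a(187,38),.258),back(S,b(575,197),.258))
print("arm root",back(T,a(106,200),.254),"mid",back(T,a(147,125),.254))
for n,u,v in(("bottle",(350,273),(295,238)),("pot",(314,172),(314,315)),("gourd",(238,178),(383,310))):print(n,tri(u,v))
```

```text
near bar [ 0.4587 -0.2399  0.1362] [ 0.4587 -0.2424  0.137 ] [ 0.4599 -0.2377  0.137 ]
far bar [ 0.5523 -0.2065  0.1339] [ 0.552  -0.2081  0.137 ] [ 0.5548 -0.2038  0.137 ]
near dir -44.439198326316024 130.57651621170317
far dir -88.83437418352403 101.39283687486385
block corners top [array([ 0.5737, -0.1657]), array([ 0.5949, -0.2247]), array([ 0.4383, -0.2816]), array([ 0.4145, -0.2238])]
tray [0.4641 0.1894 0.022 ] [0.4697 0.1945 0.022 ]
foot [0.5308 0.2283 0.01  ] [0.5302 0.236  0.01  ]
ball [0.5313 0.2336 0.2825]
tip [0.6181 0.1952 0.2573] [0.6181 0.1935 0.258 ] [0.6184 0.1963 0.258 ]
arm root [0.5451 0.2255 0.254 ] mid [0.579  0.2096 0.254 ]
bottle [ 0.5456 -0.0473  0.1028]
pot [0.7675 0.0356 0.1044]
gourd [0.741  0.2017 0.1259]
```

```bash
python3 steer.py '.038 -.026 -.009 0 0;.038 -.026 -.009 0 0;.038 -.026 -.009 0 0;.038 -.026 -.009 0 0;.038 -.026 -.009 0 0'; python3 steer.py '.038 -.026 -.009 0 0;.038 -.026 -.009 0 0;.038 -.026 -.009 0 0;.038 -.026 -.009 0 0;.038 -.026 -.009 0 0'; python3 steer.py '.038 -.026 -.009 0 0;0 0 0 0 0;0 0 0 0 0'
python3 - <<'E'
from h import *
s=robot.observe();im=imaging.camera("wrist");cv2.imwrite("pics/w1.png",im);c=wcam(s);np.savez("w1.npz",K=c[0],R=c[1],t=c[2])
print(s["ee_rot"])
for X in((.4584,-.2405,.207),(.5525,-.2065,.207),(.4584,-.2405,.137),(.5525,-.2065,.137)):print(proj(c,X))
E
```

```text
clock: 0.6
ee_pos: [0.3111, -0.4282, 0.2764]
ee_rot: [[0.967, 0.256, -0.0], [0.256, -0.967, 0.0], [-0.0, -0.0, -1.0]]
contact_force: [1.5, 0.2, -0.6]
width: 0.0124
gripper_force: 0.0
clock: 1.1
ee_pos: [0.4615, -0.254, 0.3215]
ee_rot: [[0.967, 0.256, -0.0], [0.256, -0.967, -0.0], [-0.0, -0.0, -1.0]]
contact_force: [-0.2, -0.7, 0.4]
width: 0.0001
gripper_force: 0.0
clock: 1.4
ee_pos: [0.4912, -0.2198, 0.3299]
ee_rot: [[0.966, 0.259, -0.001], [0.259, -0.966, 0.0], [-0.001, -0.0, -1.0]]
contact_force: [-0.6, 0.0, -0.1]
width: 0.0001
gripper_force: 0.0
[[ 9.65976284e-01  2.58629934e-01 -6.13481046e-04]
 [ 2.58630086e-01 -9.65976421e-01  1.80172572e-04]
 [-5.46010205e-04 -3.32707087e-04 -9.99999796e-01]]
[328.69850528 286.46105156]
[316.52949735 133.95629093]
[325.67997589 251.94905775]
[315.70241393 127.23001863]
```

View pics/w1.png

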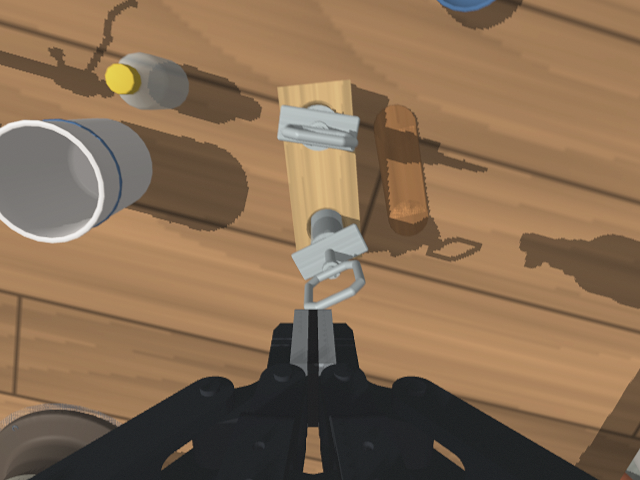

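The wrist view shows the near loop centred at (335,285), its bar at (330,252), and the far bar at (319,129). Both are close to the predictions, about 3 mm off.

Run:
```python
from h import *
z=np.load("w1.npz");c=(z["K"],z["R"],z["t"]);np.set_printoptions(precision=4,suppress=True)
d=lambda u,v,h:np.degrees(np.arctan2(*(back(c,v,h)-back(c,u,h))[1::-1]))
print("near c",back(c,(330,252),.137),back(c,(337,296),.228),back(c,(335,285),.203))
print("near dir",d((306,281),(367,250),.137),d((292,254),(355,225),.137),d((312,306),(362,286),.228))
print("far c",back(c,(319,129),.137),back(c,(319,140),.228),"dir",d((283,105),(359,117),.137),d((278,141),(355,153),.137),d((288,133),(350,147),.228))
print("crock",back(c,(52,181),.13))
s=robot.observe()
for t in((.4587,-.2425),(.5535,-.2080)):
    print(s["ee_rot"].T@(np.r_[t,.24]-s["ee_pos"]))
```

```text
near c [ 0.4593 -0.244   0.137 ] [ 0.4623 -0.244   0.228 ] [ 0.4589 -0.245   0.203 ]
near dir -46.206037177245534 -49.12258647990861 -51.133169347909956
far c [ 0.5519 -0.2092  0.137 ] [ 0.5511 -0.2081  0.228 ] dir -83.56618584123599 -83.67778807225685 -87.40231564339517
crock [ 0.4574 -0.0137  0.13  ]
[-0.0359  0.0126  0.0898]
[0.0646 0.0035 0.0896]
```

```bash
python3 steer.py '-.036 .015 .03 0 0;0 0 .03 0 0;0 0 .03 0 0;0 0 .01 0 0;0 0 .005 0 0' ; python3 steer.py '0 0 .005 0 0;0 0 .004 0 0' | egrep 'pos|contact'; python3 steer.py '0 0 .003 0 0;0 0 0 0 0'| egrep 'pos|contact'; python3 steer.py '0 0 .003 0 0'| egrep 'pos|contact'
```

```text
clock: 1.95
ee_pos: [0.4591, -0.2455, 0.2248]
ee_rot: [[0.967, 0.254, -0.001], [0.254, -0.967, 0.0], [-0.001, -0.0, -1.0]]
contact_force: [0.3, 0.2, 4.3]
width: 0.0002
gripper_force: 1.9
ee_pos: [0.4608, -0.245, 0.2175]
contact_force: [-0.7, -0.5, 3.8]
ee_pos: [0.4618, -0.2451, 0.2155]
contact_force: [0.4, -0.2, 10.8]
ee_pos: [0.4635, -0.2457, 0.2145]
contact_force: [1.2, 0.2, 35.1]
```

Near one jams at 15 mm, so it is the sticking one. Now press the far one.

```bash
python3 steer.py '0 0 -.04 0 0;.049 -.0055 0 0 0;.049 -.0055 0 0 0;0 0 0 0 0;0 0 0 0 0' | egrep 'clock|pos|contact'; python3 steer.py '0 0 .02 0 0;0 0 .01 0 0;0 0 .005 0 0;0 0 .005 0 0'| egrep 'pos|contact';python3 steer.py '0 0 .005 0 0;0 0 .005 0 0'| egrep 'pos|contact'
```

```text
clock: 2.95
ee_pos: [0.5523, -0.2077, 0.2497]
contact_force: [0.2, -0.6, 0.3]
ee_pos: [0.5516, -0.2094, 0.2108]
contact_force: [0.2, 0.4, 4.5]
ee_pos: [0.552, -0.209, 0.2005]
contact_force: [-0.6, -0.4, 3.1]
```

```bash
python3 steer.py '0 0 .005 0 0;0 0 .003 0 0'| egrep 'pos|contact';python3 steer.py '0 0 .003 0 0;0 0 0 0 0'| egrep 'pos|contact'
```

```text
ee_pos: [0.5517, -0.2087, 0.1918]
contact_force: [1.1, 0.7, 4.7]
ee_pos: [0.5531, -0.209, 0.1906]
contact_force: [0.4, 0.6, 9.9]
```

```bash
python3 steer.py '0 0 -.04 0 0;0 0 -.05 0 0;0 0 -.05 0 0;.0161 -.0423 0 0 0;.0161 -.0423 0 0 0'|egrep 'clock|pos'; python3 steer.py '.0161 -.0423 0 0 0;.0161 -.0423 0 0 0;.0161 -.0423 0 0 0;.0161 -.0423 0 0 0;.0161 -.0423 0 0 0'; python3 steer.py '.0161 -.0423 0 0 0;.0161 -.0423 0 0 0;.0161 -.0423 0 0 0;0 0 0 0 0;0 0 0 0 0'
cat >> h.py <<'E'
def to(x,y,z):
    s=robot.observe();print("tool delta",np.round(s["ee_rot"].T@(np.array([x,y,z])-s["ee_pos"]),4))
def push(r=.06,off=.0,a0=-23.3+30,a1=-147.7+15,n=8,post=(.531,.2325),z=.24):
    s=robot.observe();p=s["ee_pos"]
    for a in np.radians(np.linspace(a0,a1,n)):
        q=np.array([post[0]+r*np.cos(a),post[1]+r*np.sin(a),z]);print(np.round(s["ee_rot"].T@(q-p),4),np.round(q[:2],3));p=q
E
python3 -c "
from h import *
push(n=11)"
```

```text
clock: 4.45
ee_pos: [0.5615, -0.1191, 0.3304]
clock: 4.95
ee_pos: [0.5845, 0.1079, 0.3286]
ee_rot: [[0.967, 0.256, -0.001], [0.256, -0.967, -0.0], [-0.001, 0.0, -1.0]]
contact_force: [1.1, -0.7, 0.4]
width: -0.0
gripper_force: 0.0
clock: 5.45
ee_pos: [0.5984, 0.2427, 0.328]
ee_rot: [[0.966, 0.259, -0.002], [0.259, -0.966, -0.001], [-0.002, 0.0, -1.0]]
contact_force: [0.9, -1.4, -0.7]
width: -0.0
gripper_force: 0.0
[-0.0082  0.001   0.088 ] [0.591 0.24 ]
[-0.0038  0.014   0.    ] [0.591 0.225]
[-0.0071  0.0127  0.    ] [0.587 0.211]
[-0.01    0.0106  0.    ] [0.58  0.198]
[-0.0122  0.0079  0.    ] [0.57  0.187]
[-0.0138  0.0047  0.    ] [0.558 0.179]
[-0.0145  0.0013  0.    ] [0.545 0.174]
[-0.0144 -0.0023  0.    ] [0.53  0.173]
[-0.0134 -0.0057  0.    ] [0.516 0.174]
[-0.0117 -0.0087  0.    ] [0.502 0.18 ]
[-0.0092 -0.0113  0.    ] [0.49  0.188]
```

```bash
python3 steer.py '-.008 .001 .044 0 0;0 0 .044 0 0;0 0 0 0 0;-.0038 .014 0 0 0;-.0071 .0127 0 0 0'|egrep 'clock|pos|contact'; python3 steer.py '-.01 .0106 0 0 0;-.0122 .0079 0 0 0;-.0138 .0047 0 0 0'|egrep 'clock|pos|contact'; python3 steer.py '-.0145 .0013 0 0 0;-.0144 -.0023 0 0 0;-.0134 -.0057 0 0 0;0 0 0 0 0'|egrep 'clock|pos|contact'
python3 - <<'E'
from h import *
a=imaging.camera("top");b=imaging.camera("scene")
cv2.imwrite("pics/hook1.png",np.hstack([crop(a,180,210,100,145,4),crop(b,345,165,100,145,4)]))
E
```

```text
clock: 5.95
ee_pos: [0.5894, 0.209, 0.2437]
contact_force: [0.0, 2.2, -0.8]
clock: 6.25
ee_pos: [0.5598, 0.1763, 0.2433]
contact_force: [1.0, 1.7, 0.1]
clock: 6.65
ee_pos: [0.5153, 0.1732, 0.2428]
contact_force: [-0.6, 0.3, 0.4]
```

View pics/hook1.png

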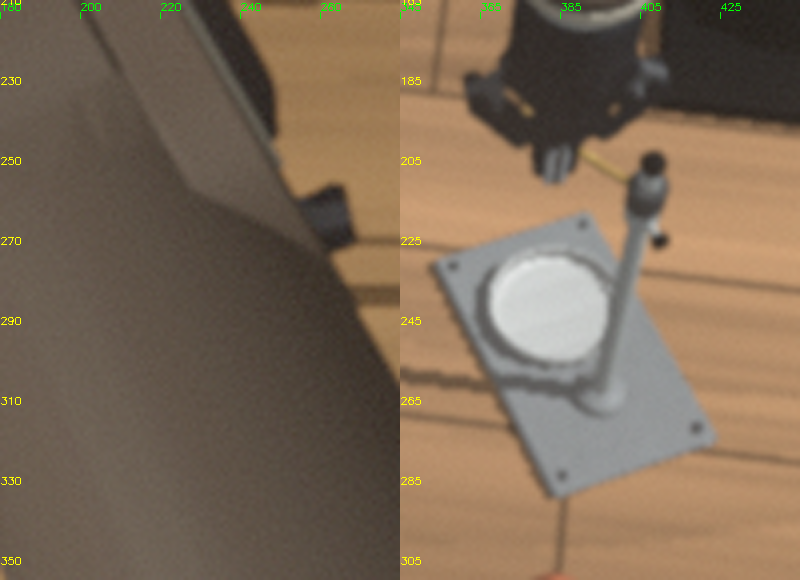

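Scene view: rod runs from the boss at (402,211) to (391,204), and a brass spot at (376,190) shows through the gripper near the tip.

Run:
```python
from h import *
S=RT("scene")
for uv,z in(((402,210.75),.254),((391.25,203.75),.254),((376.25,190.5),.255)):
    p=back(S,uv,z)-[.531,.2355,0];print(p,np.degrees(np.arctan2(p[1],p[0])))
push(a0=-116,a1=-131,n=2); to(.531+.06*np.cos(np.radians(-131)),.2325+.06*np.sin(np.radians(-131)),.243)
```

```text
[-0.00521878 -0.01191235  0.254     ] -113.65813165499505
[-0.02329132 -0.03989403  0.254     ] -120.27765598375726
[-0.05954263 -0.08071222  0.255     ] -126.41676308277198
[-0.0102 -0.008   0.0021] [0.505 0.179]
[-0.0104 -0.0117 -0.    ] [0.492 0.187]
tool delta [-0.0206 -0.0197 -0.0009]
```

```bash
python3 steer.py '-.0102 -.006 0 0 0;-.0095 -.0115 0 0 0;0 0 0 0 0;0 0 0 0 0'|egrep 'clock|pos|contact'; python3 -c "
from h import *
to(.555,.15,.243)"
```

```text
clock: 7.15
ee_pos: [0.4923, 0.1863, 0.2412]
contact_force: [0.0, -0.4, -0.1]
tool delta [ 0.0513  0.0513 -0.0019]
```

```bash
python3 steer.py '.012 .038 0 0 0;0 0 -.045 0 0;0 0 -.045 0 0;-.0069 .0446 0 0 0.085;-.0069 .0446 0 0 0.085'|egrep 'clock|pos'; python3 steer.py '-.0069 .0446 0 0 0.085;-.0069 .0446 0 0 0.085;-.0069 .0446 0 0 0.085;-.0069 .0446 0 0 0.085;-.0069 .0446 0 0 0.085'|egrep 'clock|pos'; python3 steer.py '-.0069 .0446 0 0.083 0.085;0 0 0 .083 .085;0 0 0 0 .085;0 0 0 0 .085'
python3 - <<'E'
from h import *
to(.552,-.2085,.20)
a=imaging.camera("top");b=imaging.camera("scene");s=robot.observe();w=imaging.camera("wrist");c=wcam(s);np.savez("w2.npz",K=c[0],R=c[1],t=c[2])
cv2.imwrite("pics/hook2.png",np.hstack([crop(a,180,215,100,140,3),crop(b,345,175,100,140,3),cv2.resize(w[60:340,200:400],None,fx=1.0,fy=1.5)]))
print(proj(c,(.552,-.2085,.188)))
E
```

```text
clock: 7.65
ee_pos: [0.5244, 0.0626, 0.3327]
clock: 8.15
ee_pos: [0.5474, -0.164, 0.3311]
clock: 8.55
ee_pos: [0.5525, -0.2059, 0.331]
ee_rot: [[0.995, 0.096, -0.001], [0.096, -0.995, 0.001], [-0.0, -0.001, -1.0]]
contact_force: [0.2, 0.3, 1.4]
width: 0.0852
gripper_force: 0.0
tool delta [-0.0007  0.0027  0.131 ]
[315.80882816 226.63586859]
```

View pics/hook2.png

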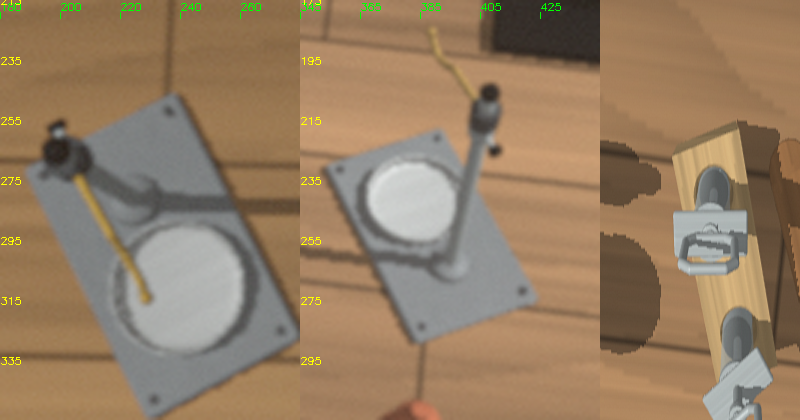

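Hook tip now at top (229,314) and scene (389,186). In the wrist view the free syringe's loop is centred at about (308,236) and its finger bar at (310,215).

Run:
```python
from h import *
T,S=RT("top"),RT("scene")
P=[c[0]@np.c_[c[1],c[2]] for c in(T,S)]
X=cv2.triangulatePoints(P[0],P[1],np.array([229.3,314]),np.array([389.3,185.7])).ravel();X=X[:3]/X[3]
d=X-[.531,.2335,0];print(X,d,np.degrees(np.arctan2(d[1],d[0])))
z=np.load("w2.npz");c=(z["K"],z["R"],z["t"])
print(back(c,(308,239),.188),back(c,(310,215),.137))
```

```text
[0.45206915 0.18427185 0.25577981] [-0.07893085 -0.04922815  0.25577981] -148.04874226659715
[ 0.5425418  -0.20396428  0.188     ] [ 0.54676296 -0.20467904  0.137     ]
```

```bash
python3 steer.py '-.003 .0015 .05 0 .085;0 0 .05 0 .085;0 0 .045 0 .085;0 0 .029 0 .085;0 0 0 0 .085' ; python3 steer.py '0 0 0 0 0;0 0 0 0 0;0 0 0 0 0;0 0 0 0 0;0 0 0 0 0'
```

```text
clock: 9.2
ee_pos: [0.5469, -0.2072, 0.1534]
ee_rot: [[0.995, 0.095, -0.007], [0.095, -0.995, 0.003], [-0.007, -0.003, -1.0]]
contact_force: [-0.4, 0.6, 0.4]
width: 0.0854
gripper_force: 0.0
clock: 9.7
ee_pos: [0.5509, -0.2089, 0.1599]
ee_rot: [[0.996, 0.093, 0.004], [0.093, -0.996, -0.001], [0.004, 0.001, -1.0]]
contact_force: [-0.3, 0.9, 6.0]
width: 0.0417
gripper_force: 59.8
```

```bash
python3 steer.py '0 0 -.03 0 0;0 0 -.04 0 0;0 0 -.04 0 0;0 0 -.04 0 0;0 0 -.025 0 0' ;python3 steer.py '0 0 0 0 0'>/dev/null
python3 - <<'E'
from h import *
w=imaging.camera("wrist");b=imaging.camera("scene")
cv2.imwrite("pics/g1.png",np.hstack([w[160:400,150:450],crop(b,200,100,125,120,2)]))
a=np.radians(-147.9);u=np.array([np.cos(a),np.sin(a)])
for r in(.125,.075):print(np.array([.531,.2335])+r*u)
to(*(np.array([.531,.2335])+.125*u),.251)
E
```

```text
clock: 10.2
ee_pos: [0.5501, -0.2089, 0.3372]
ee_rot: [[0.996, 0.093, 0.005], [0.093, -0.996, -0.002], [0.005, 0.002, -1.0]]
contact_force: [0.2, -0.6, -0.9]
width: 0.0413
gripper_force: 61.1
[0.42510976 0.16707518]
[0.46746586 0.19364511]
tool delta [-0.0891 -0.3859  0.0818]
```

View pics/g1.png

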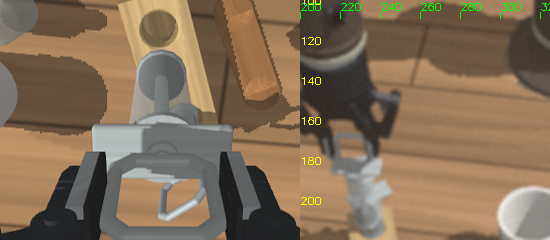

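```bash
python3 steer.py '-.0082 -.0318 0 0 0;-.0082 -.0318 0 0 0;-.0082 -.0318 0 0 0;-.0082 -.0318 0 0 0;-.0082 -.0318 0 0 0'|grep pos; python3 steer.py '-.0082 -.0318 0 0 0;-.0082 -.0318 0 0 0;-.0082 -.0318 0 0 0;-.0082 -.0318 0 0 0;-.0082 -.0318 0 0 0'|grep pos; python3 steer.py '-.0082 -.0318 0 0 0;-.0082 -.0318 0 0 0;0 0 0 -.117 0;0 0 0 -.117 0;0 0 0 -.117 0'|grep pos; python3 steer.py '0 0 0 -.117 0;0 0 0 0 0;0 0 0 0 0'; python3 -c "
from h import *
to(.4166,.1617,.246);to(.4675,.1936,.246)"
```

```text
ee_pos: [0.4925, -0.0532, 0.331]
ee_pos: [0.4369, 0.1011, 0.3312]
ee_pos: [0.4152, 0.1619, 0.3311]
clock: 12.2
ee_pos: [0.4157, 0.1617, 0.3316]
ee_rot: [[0.849, 0.529, -0.001], [0.529, -0.849, -0.0], [-0.001, -0.0, -1.0]]
contact_force: [-0.0, 0.6, -1.1]
width: 0.0414
gripper_force: 61.3
tool delta [0.0009 0.0005 0.0856]
tool delta [0.061  0.0004 0.0855]
```

```bash
python3 steer.py '0 0 .03 0 0;0 0 .03 0 0;0 0 .0255 0 0;0 0 0 0 0;0 0 0 0 0'|egrep 'pos|cont'; python3 steer.py '.015 0 0 0 0;.015 0 0 0 0;0 0 0 0 0'|egrep 'pos|cont';python3 steer.py '.015 0 0 0 0;.016 0 0 0 0;0 0 0 0 0;0 0 0 0 0'|egrep 'pos|cont'
python3 - <<'E'
from h import *
w=imaging.camera("wrist");b=imaging.camera("scene")
cv2.imwrite("pics/g2.png",np.hstack([cv2.resize(w[160:400,150:450],(450,360)),crop(b,345,145,85,90,4)]))
E
```

```text
ee_pos: [0.416, 0.1621, 0.2472]
contact_force: [0.7, 1.2, -1.2]
ee_pos: [0.4435, 0.1792, 0.2486]
contact_force: [-1.3, -0.6, -1.6]
ee_pos: [0.4674, 0.1943, 0.2475]
contact_force: [-0.5, 0.4, -1.0]
```

View pics/g2.png

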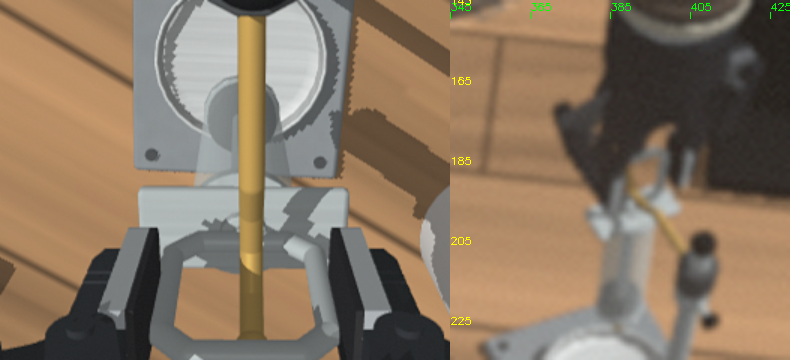

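The rod runs centrally through the loop. Lower until it seats.

```bash
python3 steer.py '0 0 .01 0 0;0 0 .01 0 0;0 0 0 0 0'|egrep 'pos|cont'; python3 steer.py '0 0 .004 0 0;0 0 0 0 0'|egrep 'pos|cont';python3 steer.py '0 0 .003 0 0;0 0 0 0 0'|egrep 'pos|cont'
```

```text
ee_pos: [0.4666, 0.1936, 0.225]
contact_force: [-0.6, 0.1, -1.1]
ee_pos: [0.468, 0.1946, 0.2229]
contact_force: [1.0, -0.6, -0.8]
ee_pos: [0.4694, 0.1954, 0.2216]
contact_force: [2.3, 1.1, 6.7]
```

```bash
python3 steer.py '0 0 0 0 .05;0 0 0 0 .055;0 0 0 0 .085;0 0 0 0 .085;0 0 0 0 .085'|egrep 'width|pos|cont'; python3 steer.py '0 0 -.02 0 .085;0 0 -.04 0 .085;0 0 -.045 0 .085;0 0 0 0 .085'|egrep 'clock|pos|cont'
python3 - <<'E'
from h import *
to(.4605,-.2435,.33)
w=imaging.camera("wrist");cv2.imwrite("pics/w3.png",w)
E
```

```text
ee_pos: [0.4676, 0.1944, 0.2197]
contact_force: [0.1, -0.3, 0.1]
width: 0.0849
clock: 15.1
ee_pos: [0.4698, 0.1961, 0.3306]
contact_force: [0.6, 0.1, 0.1]
tool delta [-0.2418  0.3673 -0.0009]
```

```bash
python3 steer.py '-.0242 .0367 0 0 .085;-.0242 .0367 0 0 .085;-.0242 .0367 0 0 .085;-.0242 .0367 0 0 .085;-.0242 .0367 0 0 .085'|grep pos; python3 steer.py '-.0242 .0367 0 0 .085;-.0242 .0367 0 0 .085;-.0242 .0367 0 0 .085;-.0242 .0367 0 0 .085;-.0242 .0367 0 0 .085'|grep pos; python3 steer.py '0 0 0 -.085 .085;0 0 0 -.085 .085;0 0 0 0 .085;0 0 0 0 .085'; python3 -c "
from h import *
to(.4605,-.2435,.182)"
```

```text
ee_pos: [0.462, -0.0271, 0.3239]
ee_pos: [0.4571, -0.2467, 0.3237]
clock: 16.55
ee_pos: [0.4577, -0.2448, 0.324]
ee_rot: [[0.746, 0.666, -0.001], [0.666, -0.746, 0.001], [-0.001, -0.001, -1.0]]
contact_force: [-0.3, 0.4, -0.5]
width: 0.0852
gripper_force: 0.0
tool delta [0.003  0.0011 0.142 ]
```

```bash
python3 steer.py '.003 .001 .045 0 .085;0 0 .045 0 .085;0 0 .035 0 .085;0 0 .014 0 .085;0 0 0 0 .085' |egrep 'pos|cont'; python3 steer.py '0 0 0 0 0;0 0 0 0 0;0 0 0 0 0;0 0 0 0 0;0 0 0 0 0'|egrep 'pos|cont|wid|grip';python3 steer.py '0 0 -.03 0 0;0 0 -.04 0 0;0 0 -.04 0 0;0 0 -.04 0 0;0 0 -.02 0 0'
python3 - <<'E'
from h import *
w=imaging.camera("wrist");b=imaging.camera("scene");t=imaging.camera("top")
cv2.imwrite("pics/g3.png",np.hstack([cv2.resize(w[120:440,100:500],(400,360)),cv2.resize(b[130:310,190:440],(400,288))[:,:] if 0 else np.vstack([cv2.resize(b[130:310,190:440],(400,288)),np.zeros((72,400,3),np.uint8)])]))
for c in((.4515,-.007),):to(*c,.33)
E
```

```text
ee_pos: [0.4594, -0.2428, 0.1834]
contact_force: [0.3, 0.2, 0.2]
ee_pos: [0.4619, -0.2442, 0.1875]
contact_force: [-0.2, 1.0, 4.5]
width: 0.0414
gripper_force: 59.8
clock: 18.05
ee_pos: [0.4617, -0.244, 0.3604]
ee_rot: [[0.745, 0.667, 0.005], [0.667, -0.745, -0.003], [0.002, 0.005, -1.0]]
contact_force: [-0.0, 0.1, -1.2]
width: 0.0415
gripper_force: 61.2
tool delta [ 0.1508 -0.1831  0.027 ]
```

```bash
python3 steer.py '.0188 -.0229 0 0 0;.0188 -.0229 0 0 0;.0188 -.0229 0 0 0;.0188 -.0229 0 0 0;.0188 -.0229 0 0 0' |egrep 'pos|cont'; python3 steer.py '.0188 -.0229 0 0 0;.0188 -.0229 0 0 0;.0188 -.0229 0 0 0;0 0 0 0 0;0 0 0 0 0'|egrep 'pos|cont|wid|grip';python3 steer.py '0 0 .035 0 0;0 0 .035 0 0;0 0 .03 0 0;0 0 .03 0 0;0 0 0 0 0'|egrep 'pos|cont'; python3 steer.py '0 0 .02 0 0;0 0 .01 0 0;0 0 0 0 0'|egrep 'pos|cont'
```

```text
ee_pos: [0.4535, -0.0946, 0.3542]
contact_force: [1.0, 0.5, -1.7]
ee_pos: [0.45, -0.0068, 0.3547]
contact_force: [-0.4, -0.9, -0.8]
width: 0.0412
gripper_force: 61.3
ee_pos: [0.4477, -0.0086, 0.2219]
contact_force: [-0.4, -0.9, -0.6]
ee_pos: [0.4501, -0.0076, 0.1955]
contact_force: [-0.5, 0.1, -1.4]
```

```bash
python3 steer.py '0 0 .006 0 0;0 0 0 0 0'|egrep 'pos|cont'; python3 steer.py '0 0 .003 0 0;0 0 0 0 0'|egrep 'pos|cont';  python3 steer.py '0 0 .002 0 0;0 0 0 0 0'|egrep 'pos|cont'
```

```text
ee_pos: [0.4507, -0.0071, 0.1901]
contact_force: [-0.5, 0.1, -2.0]
ee_pos: [0.4507, -0.007, 0.187]
contact_force: [0.1, 1.3, -1.7]
ee_pos: [0.4514, -0.0067, 0.1856]
contact_force: [-0.6, 0.7, 3.2]
```

Floor reached. Release gently, withdraw, and take a final look.

```bash
python3 steer.py '0 0 0 0 .05;0 0 0 0 .055;0 0 0 0 .065;0 0 0 0 .085;0 0 0 0 .085'|egrep 'wid|cont'; python3 steer.py '0 0 -.03 0 .085;0 0 -.04 0 .085;0 0 -.045 0 .085;0 0 -.045 0 .085;0 .03 0 0 .085'|egrep 'pos|cont'; python3 steer.py '0 .046 0 0 .085;0 .046 0 0 .085;0 .046 0 0 .085;0 .046 0 0 .085;0 .046 0 0 .085' >/dev/null; python3 steer.py '0 0 0 0 .085;0 0 0 0 .085;0 0 0 0 .085'|egrep 'clock|pos|cont'
python3 - <<'E'
from h import *
b=imaging.camera("scene");t=imaging.camera("top")
cv2.imwrite("pics/fin.png",np.hstack([crop(b,285,165,133,150,3),crop(t,190,205,133,150,3)[:, :]]))
E
```

```text
contact_force: [0.4, 0.3, 0.2]
width: 0.0847
ee_pos: [0.4722, -0.0264, 0.3518]
contact_force: [0.8, -0.1, -1.0]
clock: 22.4
ee_pos: [0.6239, -0.1993, 0.3449]
contact_force: [0.5, 0.7, -0.2]
```

View pics/fin.png

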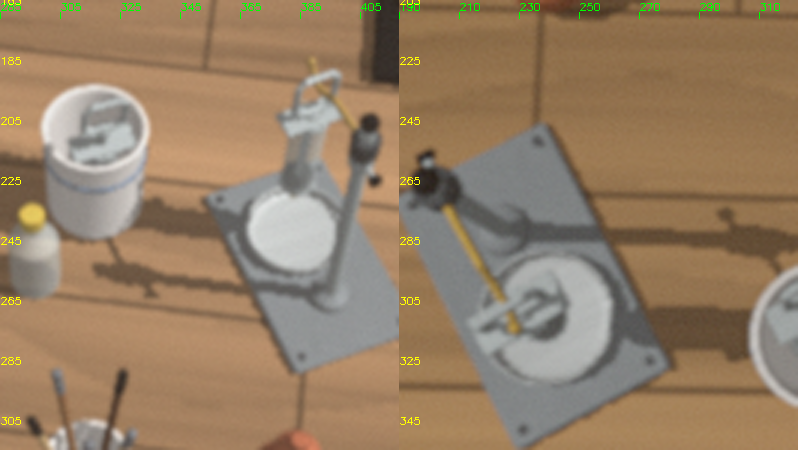

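The free syringe hangs upright on the hook over the tray, with its loop at scene (315,185). The sticking one leans in the crock at (318,205). I'll let the swing die out, then hand in.

```bash
for i in 1 2 3 4 5 6 7 8; do python3 steer.py '0 0 0 0 .085;0 0 0 0 .085;0 0 0 0 .085;0 0 0 0 .085;0 0 0 0 .085' | grep clock; done
python3 - <<'E'
from h import *
a=imaging.camera("scene").astype(int)
for _ in range(4):b=imaging.camera("scene").astype(int)
print(abs(a-b)[165:260,285:418].max())
print(close_job())
E
```

```text
clock: 23.0
clock: 23.5
clock: 24.0
clock: 24.5
clock: 25.0
clock: 25.5
clock: 26.0
clock: 26.5
9
the job is handed in; nothing more can be done
None
```

The job was handed in at about 27 s, and no verdict came back: the syringe in the far hole ran free and hangs on the hook over the drip tray, the near one jammed at about 15 mm and stands nozzle down in the crock, and in the last pictures both looked in place and at rest.

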